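# Set the film spreader's gap to the gauge

## Task

Slide the gauge blade flat into the gap under the spreader's lip from the front, and turn the adjusting screw until the gauge just drags: lightly pinched, about 2 to 6 newtons, never clamped hard. Pull the gauge back a few millimetres by its grip to check the drag, correct the screw if need be, and leave the gauge lying pinched in the gap, its tip showing beyond the lip, with the screw let go and everything else on the bench left alone.

Things in the scene. Friction and masses are not known exactly. Their poses are not given: they have to be found in the camera images.
- spreader: Film spreader fixed on the bench: grey bridge over an aluminium bed. Origin on the bench under the middle of the bridge; x along the bed, from the open front end into the gap and beyond; y along the bridge; z up. Bed: flat top 30 mm up, x -125 to +60 mm, 110 mm wide. Bridge: posts 26 x 20 mm at y = +-66 mm, beam 26 mm deep along x, from 86 to 102 mm up.
- gap_mid (a point): Point on the bed's top, 30 mm up, right under the steel lip that hangs from the bridge. The lip is 12 mm thick along the spreader's x, 90 mm long along y. The gap from bed to lip starts 6 to 13 mm high, at least 1.8 mm more than the blade; it differs every time, since how far the lip sticks out of its holder is not known.
- knob_grip (a point): Middle of the black bar knob on the adjusting screw, on its upright axis, 132 mm above the bench. Bar 46 mm long along this point's x, 12 mm wide along its y, from 116 to 148 mm above the bench; it turns with the screw without rising. Its x lies along the spreader's x at screw = 0. Brass collar below, radius 14 mm, up to 107 mm.
- screw (a joint): Screw angle, 0 to 3.8 rad, starts at 0 to 0.25, grows clockwise seen from above, which lowers the lip: 4 mm per rad. Stays where left (friction 0.09 N m), can be turned back. The lip is sprung: after it touches the blade the pinch grows 16 N per rad (4 N per mm). The knob feels the same before and after touching; only the gauge's drag, or its play when lifted, tells.
- holder: Aluminium cross bar under the bridge, lowered by the screw, 22 x 100 x 14 mm. It carries the sprung steel lip (which counts as part of it). Its origin is on the bench below it at screw = 0 and sinks with it: it shows the screw's travel, not where the lip's edge is.
- gauge: Gap gauge, 70 to 115 g: steel blade 4 mm thick, 20 mm wide, x -15 to +120 mm, with an upright dark steel grip at its rear, 30 mm (x) x 10 mm (y), 4 to 40 mm above the underside. Origin on the underside below the grip's middle; x to the tip, z up. Starts flat on the bench, right of the spreader. Pinched, it drags with about 0.9 x the pinch (+-20 %) when pulled; free, under 1.5 N.
- gauge_tip (a point): Round tip of the gauge's blade, mid-thickness, 120 mm along x from the gauge's origin.
- dish_a: Bystander, to be left alone: low clear petri dish, 90 mm across, 14 mm high. Origin at its underside's centre.
- dish_b: Bystander, to be left alone: clear petri dish, 90 mm across, 22 mm high. Origin at its underside's centre.
- tweezers: Bystander, to be left alone: green plastic tweezers lying flat, 120 mm long, 5 mm high. Origin at its underside's centre.
- jar: Bystander, to be left alone: small glass specimen jar, 48 mm across, 55 mm high. Origin at its underside's centre.
- reagent: Bystander, to be left alone: small amber glass bottle, 52 mm across, 100 mm high. Origin at its underside's centre.
- cup: Bystander, to be left alone: white plastic beaker, 66 mm across, 80 mm high. Origin at its underside's centre.
Mind the look-alikes: they are no part of the job. There is more than one size of the gauge; the one meant has the size given above.

How it is judged:
By the outcome, as a careful person would: the job done as asked, in the order asked, and still so for the second after the job is handed in, with the robot touching nothing.
It also fails if it takes over 72 s, if anything falls off the work surface, if the arm or the gripper's body presses on something with over 40 N, if the wrist force passes 120 N, or if a joint passes its speed limit or range.

## Robot

A 6-joint arm with a two-finger parallel gripper is mounted at the origin on the work surface. World frame = base frame: x ahead of the robot, y to its left, z up, the work surface at z = 0. Lengths are in m, angles in rad, forces in N, time in s.
With the tool pointing down it reaches from about 0.4 to 0.825 m from the base axis. Payload 7 kg.
Tool frame: the origin (TCP) lies on the centre line of the jaws, within the pads' length; the fingertips stand 11 mm ahead of it and the grasp point (between the pads) lies 8 mm behind it; z points along the fingers, y is the direction in which the jaws open and shut (so a half turn about z gives the same grasp; the last joint's range is limited). The gripper opens to 88 mm and grips with 3 to 60 N. Pads are 19 mm wide; open, the fingers measure 130 mm over their backs; the gripper's body (78 mm by 193 mm) begins 47 mm behind the grasp point.
Start: joints at [-1.033, 0.359, 0.012, 0, -1.224, -0.288], TCP at [0.167, -0.654, 0.238] pointing down, gripper open.
Joint ranges: [-3.07, 3.07], [-1.43, 2.12], [-1.02, 1.25], [-3.03, 1.67], [-3.05, -0], [-3.03, 3.03]. Speed limits (rad/s): [2.39, 2.39, 3.01, 3.14, 3.14, 3.14].

## Interface

Orientations are given as [roll, pitch, yaw] about the fixed x, y, z axes, in that order (R = Rz(yaw) Ry(pitch) Rx(roll)).
In Python, from station import * gives the robot as it stands.
- The arm moves only by the tool play_rows, never from a script. Its argument "targets" is a list of rows, each a list of 7 numbers: the turn, a rotation vector about the world's x, y, z in rad, then the shift along the world's x, y, z in m, then the opening, from 0 (shut) to 1 (fully open). A call has 1 to 12 rows; each row shifts and turns the pose as measured when the row begins; what a row does not reach is not made up. A row lasts 1/8 s, in which the tool goes at most 62.5 mm and 10.7 degrees, less where a joint would pass 70% of its speed; a pose out of reach is approached as far as the arm can. A call is refused whole if a number of a shift passes 0.0625 or a number of a turn 0.188, either way. A call with a gripper value outside its range is refused whole. The fingers move at their own pace and stop on an object; "grip_force" is the grip in N (left out, the last holds). Time passes only in rows, so rows that do not move let the fingers close. It gives the time, the measured TCP pose, the force and the opening at its end, in the units of the state.
- get_state(): the state, without advancing time (a new reading comes with each control period).
- grab_frame(name): name is "side" or "top"; returns (picture, depth): 400x640x3 uint8, blue, green, red; 400x640 float32, m along the optical axis (not along the pixel's ray), 0 where there is no reading.
- camera_params(name): a dict with "camera_matrix" (3x3 intrinsics, pixels), "extrinsics" (4x4, takes a point from world to camera coordinates). Camera axes: x right, y up, looking along -z (the intrinsics and any distortion apply to the point x, -y, -z); pixel columns grow to the right and rows downward; lengths in m; the calibration is good to about 2 mm. A picture is of the moment at which its call begins. camera_params takes no time and is no camera call.
- job_done(): hands the job in, once; it reports no verdict.
The state is a dict: "t": time; "q": joint angles; "qd": joint speeds; "joint_efforts": joint torques, N m; "eef_pos": TCP position; "ee_rot": TCP orientation; "force": force on the tool from outside, world axes, zero at the start; "moment": the same for the moment, N m; "width": finger opening in m.
Only numpy, scipy, OpenCV 4.12 (cv2) and the standard library are available. Lean on these libraries where they do the work, as an engineer would, in place of code of your own. Each camera call takes 0.05 s, during which the arm holds its last target.

## Working session

There is one attempt and no reset: what is moved stays moved. The work goes in short steps, Python scripts to look and compute and a tool call to move; the robot and the scene stay as the last step left them, time stands still between calls to the robot, and variables do not carry over. Pictures are saved under pics/ and viewed, and the job is handed in when it is done.

Besides the shell and the picture viewer there is one more tool, called after "Call:" in YAML: its name, and indented under it one key for each argument. play_rows: Moves the arm, as the interface text tells. Its arguments: {"type":"object","properties":{"targets":{"type":"array","items":{"type":"array","items":{"type":"number"}}},"grip_force":{"type":"number"}},"required":["targets"]}

```bash
ls; mkdir -p pics; cat > h.py <<'E'
from station import *
import numpy as np, cv2
def cam(n):
    p=camera_params(n); return np.array(p["camera_matrix"]),np.array(p["extrinsics"]),p
def ray(n,u,v):
    K,E,_=cam(n); d=np.linalg.inv(K)@np.array([u,v,1.0]); d=np.array([d[0],-d[1],-d[2]])
    R=E[:3,:3];t=E[:3,3]; return -R.T@t, R.T@d
def onz(n,u,v,z):
    o,d=ray(n,u,v); s=(z-o[2])/d[2]; return o+s*d
def proj(n,P):
    K,E,_=cam(n); c=E[:3,:3]@np.array(P)+E[:3,3]; q=K@np.array([c[0],-c[1],-c[2]]); return q[:2]/q[2]
def cloud(n,dep):
    K,E,_=cam(n); v,u=np.mgrid[0:400,0:640]; z=dep
    x=(u-K[0,2])/K[0,0]*z; y=(v-K[1,2])/K[1,1]*z
    c=np.stack([x,-y,-z],-1); R=E[:3,:3];t=E[:3,3]; return (c-t)@R
E
python3 - <<'E'
from h import *
for n in ("side","top"):
    im,d=grab_frame(n); cv2.imwrite(f"pics/{n}0.png",im); np.save(f"{n}0.npy",d); K,E,p=cam(n); print(n,K,E,p.keys()); o,dd=ray(n,320,200); print(o,dd)
print(get_state())
E
```

```text
pics
side [[440.03887196   0.         319.46706553]
 [  0.         440.03887196 192.54372684]
 [  0.           0.           1.        ]] [[-0.96694518 -0.25442668  0.01685457  0.56408296]
 [ 0.1417759  -0.48152247  0.86489057 -0.21129897]
 [-0.21193538  0.83869135  0.5016774  -0.97559847]
 [ 0.          0.          0.          1.        ]] dict_keys(['camera_matrix', 'extrinsics'])
[0.36863057 0.85999855 0.66267882] [ 0.20836197 -0.83084029 -0.5163122 ]
top [[466.86086485   0.         312.80623483]
 [  0.         466.86086485 195.56599686]
 [  0.           0.           1.        ]] [[-0.00524259 -0.99992346  0.01120656 -0.10202792]
 [ 0.99812363 -0.00454881  0.06106161 -0.57574835]
 [-0.06100596  0.01150565  0.99807109 -1.29065729]
 [ 0.          0.          0.          1.        ]] dict_keys(['camera_matrix', 'extrinsics'])
[ 0.49539535 -0.08978922  1.32446722] [ 0.05144552 -0.02687007 -0.99847834]
{'t': 0.1, 'q': array([-1.03290694e+00,  3.59310572e-01,  1.11528035e-02, -3.16404090e-04,
       -1.22415283e+00, -2.88066150e-01]), 'qd': array([-0.00087872, -0.00186464,  0.00109215,  0.00062852,  0.00120354,
       -0.00180563]), 'joint_efforts': array([-2.08824531e-03, -5.84164202e+01,  2.93748432e+01,  7.01557651e+00,
        1.00290249e-02, -5.39653570e-05]), 'eef_pos': array([ 0.16672279, -0.65363049,  0.23671902]), 'ee_rot': array([ 3.14005626e+00, -1.45042423e-04, -2.89187703e+00]), 'force': array([-0.34455505, -0.06262132,  0.89503734]), 'moment': array([ 0.03035904, -0.04048016, -0.04757474]), 'width': 0.08757114332325514}
```

View pics/side0.png

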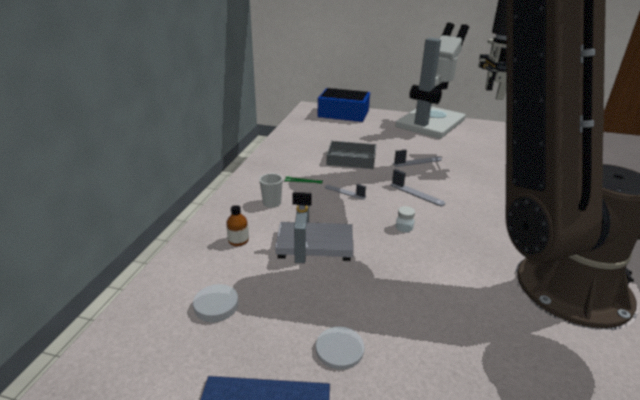

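View pics/top0.png

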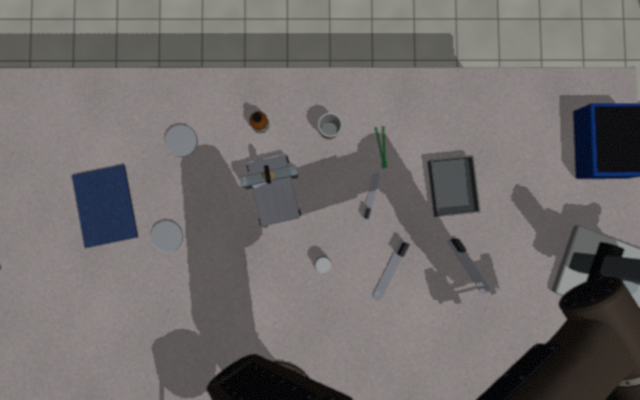

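```bash
python3 - <<'E'
import cv2
im=cv2.imread("pics/top0.png")
a=cv2.resize(im[140:310,340:510],None,fx=3.5,fy=3.5,interpolation=cv2.INTER_CUBIC)
b=cv2.resize(im[130:250,220:320],None,fx=5,fy=5,interpolation=cv2.INTER_CUBIC)
cv2.imwrite("pics/a1.png",a);cv2.imwrite("pics/b1.png",b)
im=cv2.imread("pics/side0.png")
c=cv2.resize(im[140:270,265:455],None,fx=4,fy=4,interpolation=cv2.INTER_CUBIC)
cv2.imwrite("pics/c1.png",c)
E
```

```text
(no output)
```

View pics/a1.png

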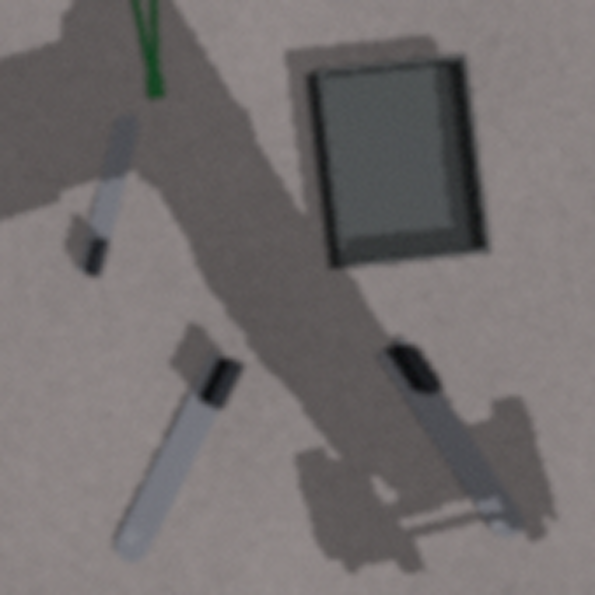

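View pics/b1.png

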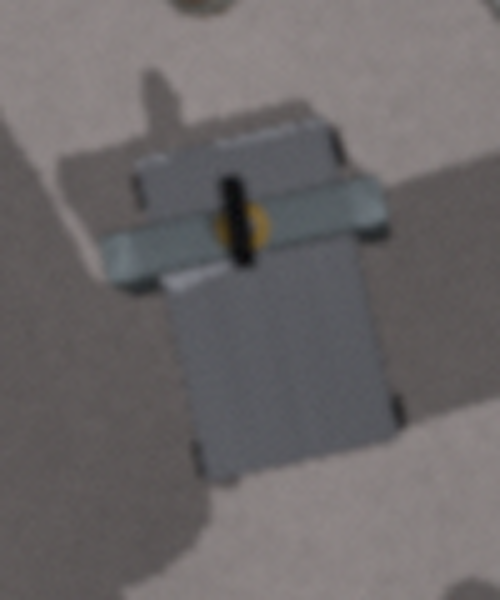

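View pics/c1.png

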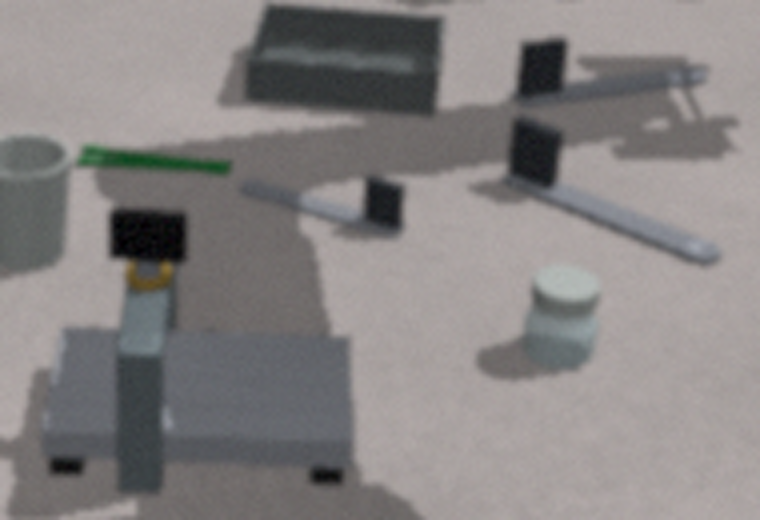

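```bash
python3 - <<'E'
from h import *
def A(u,v,z,s=3.5,ou=340,ov=140): return onz("top",ou+(u+.5)/s-.5,ov+(v+.5)/s-.5,z)
for nm,t,r in (("small",(128,116),(90,275)),("mid",(132,558),(232,358)),("right",(506,530),(388,345))):
    a=A(*t,.004);b=A(*r,.004); print(nm,a,b,np.linalg.norm(a-b)[None])
# depth near
d=np.load("top0.npy"); P=cloud("top",d)
for u,v in ((366,214),(369,200),(374,180),(404,247),(402,250),(392,265),(378,293),(458,244),(461,249),(470,265),(484,289),(320,150)): print(u,v,P[v,u])
d=np.load("side0.npy"); P=cloud("side",d)
for u,v in ((361,190),(399,177),(399,182),(400,157),(340,188),(420,192),(425,160)): print(u,v,P[v,u])
E
```

```text
small [ 0.64025377 -0.28586533  0.004     ] [ 0.51123799 -0.25335137  0.004     ] [0.13304972]
mid [ 0.28490693 -0.28425572  0.004     ] [ 0.44378329 -0.3672252   0.004     ] [0.17923625]
right [ 0.30501733 -0.58533076  0.004     ] [ 0.4535245  -0.49371707  0.004     ] [0.17449197]
366 214 [ 0.52232912 -0.25045581  0.04278661]
369 200 [ 0.56270268 -0.26411467  0.00556797]
374 180 [ 0.61982364 -0.27952268  0.00230118]
404 247 [ 0.43190935 -0.35186058  0.05095657]
402 250 [ 0.42391235 -0.34594771  0.05255573]
392 265 [ 0.37942299 -0.32670665  0.00462103]
378 293 [ 0.30175015 -0.28625158  0.00426187]
458 244 [ 0.43958925 -0.49659428  0.05997372]
461 249 [ 0.42573524 -0.50648531  0.05364172]
470 265 [ 0.37828408 -0.54600574  0.00720417]
484 289 [ 0.31125977 -0.58360479  0.00741664]
320 150 [ 0.7070046  -0.12634941 -0.0011588 ]
361 190 [ 0.52451664 -0.25052518  0.02742422]
399 177 [ 0.42506095 -0.3464032   0.03641551]
399 182 [ 0.42309283 -0.34321915  0.02106129]
400 157 [ 0.43720181 -0.50504623  0.02940618]
340 188 [ 0.59390804 -0.28531142  0.00408883]
420 192 [ 0.35701125 -0.32474119  0.00687306]
425 160 [ 0.35421207 -0.56281593  0.00297681]
```

```bash
python3 - <<'E'
from h import *
t=cv2.imread("pics/top0.png"); s=cv2.imread("pics/side0.png")
Pt=cloud("top",np.load("top0.npy")); Ps=cloud("side",np.load("side0.npy"))
def blob(im,th,box):
    u0,u1,v0,v1=box; g=im.max(2)[v0:v1,u0:u1]<th
    n,l,st,c=cv2.connectedComponentsWithStats(g.astype(np.uint8)); k=1+np.argmax(st[1:,4]); m=np.zeros(im.shape[:2],np.uint8); m[v0:v1,u0:u1]=l==k; return m
for nm,im,P,box,cb in (("top",t,Pt,(358,376,200,225),None),("side",s,Ps,(350,372,180,200),None)):
    m=blob(im,70,box); c=np.argwhere(m)[:,::-1]; r=cv2.minAreaRect(c.astype(np.float32)); print(nm,"grip",len(c),c.mean(0),r); print(cv2.boxPoints(r).tolist())
m=blob(t,45,(250,285,155,195)); c=np.argwhere(m)[:,::-1]; r=cv2.minAreaRect(c.astype(np.float32)); print("knob",len(c),c.mean(0),r); print([onz("top",*p,.148)[:2] for p in cv2.boxPoints(r)], onz("top",*r[0],.148))
m=blob(s,45,(285,320,185,215)); c=np.argwhere(m)[:,::-1]; r=cv2.boundingRect(c.astype(np.int32)); print("knob side",len(c),c.mean(0),r)
# bed plane region
roi=np.zeros((400,640),bool); roi[140:235,235:310]=1
z=Pt[...,2]; b=roi&(z>.022)&(z<.038); print(b.sum(), np.median(z[b]))
c=np.argwhere(b)[:,::-1].astype(np.float32); r=cv2.minAreaRect(c); print(r); print([onz("top",*p,.03)[:2].round(4) for p in cv2.boxPoints(r)])
b2=roi&(z>.09)&(z<.112); print(b2.sum(),np.median(z[b2])); c=np.argwhere(b2)[:,::-1].astype(np.float32); r=cv2.minAreaRect(c); print(r); print([onz("top",*p,.102)[:2].round(4) for p in cv2.boxPoints(r)],onz("top",*r[0],.102))
E
```

```text
top grip 41 [366.51219512 212.6097561 ] ((366.5, 212.5000457763672), (4.123105525970459, 9.45888900756836), 14.03624439239502)
[[363.3529357910156, 216.58828735351562], [365.6470642089844, 207.41180419921875], [369.6470642089844, 208.41180419921875], [367.3529357910156, 217.58828735351562]]
side grip 88 [360.32954545 190.79545455] ((360.0, 190.5), (11.0, 8.0), 90.0)
[[356.0, 185.0], [364.0, 185.0], [364.0, 196.0], [356.0, 196.0]]
knob 66 [267.06060606 174.1969697 ] ((267.0, 174.00001525878906), (16.439899444580078, 3.945575714111328), 80.53767395019531)
[array([0.64231101, 0.02057388]), array([0.64392498, 0.01073254]), array([0.60268465, 0.00388302]), array([0.60108138, 0.01370531])] [0.62247916 0.01222059 0.148     ]
knob side 204 [301.57843137 198.56372549] (293, 193, 18, 13)
2171 0.030066256757737594
((273.1551818847656, 189.2829132080078), (66.30902862548828, 52.3912239074707), 77.19573211669922)
[array([0.667 , 0.0969]), array([ 0.6991, -0.0454]), array([ 0.5184, -0.0857]), array([0.4871, 0.0556])]
526 0.10177286197036992
((267.8669738769531, 175.40740966796875), (10.2151517868042, 57.70664596557617), 77.34745025634766)
[array([0.6205, 0.0907]), array([ 0.6533, -0.0572]), array([ 0.6269, -0.063 ]), array([0.5942, 0.0847])] [0.62372338 0.01393071 0.102     ]
```

```bash
python3 - <<'E'
from h import *
def tri(pt,ps):
    o1,d1=ray("top",*pt);o2,d2=ray("side",*ps); A=np.stack([d1,-d2],1); s=np.linalg.lstsq(A,o2-o1,rcond=None)[0]; a=o1+s[0]*d1;b=o2+s[1]*d2; return (a+b)/2,np.linalg.norm(a-b)
print("grip",tri((366.5,212.6),(360.33,190.8)), onz("top",366.5,212.6,.022),onz("side",360.33,190.8,.022))
print("knob",tri((267.06,174.2),(301.58,198.56)),onz("top",267.06,174.2,.14),onz("side",301.58,198.56,.132))
# weighted darkness gauge mask axis: blade via depth 2..8mm? use colour
t=cv2.imread("pics/top0.png").astype(float)
print(t[175:220:3,360:384].mean(2).astype(int))
for n,p,z in(("jar",(322,264),.055),("tw",(381,147),.005),("cup",(330,124),.08),("bot",(258,121),.1),("dish",(166,235),.014),("dish",(181,140),.02)): print(n,onz("top",*p,z))
P=cloud("top",np.load("top0.npy"))
print((P[150:165,172:190:3,2].mean(),P[232:238,163:169,2].mean()))
E
```

```text
grip (array([ 0.52676258, -0.2544705 ,  0.0221824 ]), np.float64(0.00020325227559735728)) [ 0.52666627 -0.2545074   0.022     ] [ 0.52690847 -0.2547751   0.022     ]
knob (array([0.62447195, 0.01356871, 0.13307042]), np.float64(0.001824080199622405)) [0.62283109 0.01276126 0.14      ] [0.62592856 0.01187652 0.132     ]
[[ 90  90  89  89  91  89  89  87  87  90  88  86  81  80  81  82  79  81
   85  86  88  90  91  88]
 [ 89  89  89  90  91  91  89  88  89  86  87  83  83  81  81  79  79  83
   82  84  88  89  90  90]
 [ 90  89  88  88  89  88  88  90  87  89  86  83  82  80  81  81  81  81
   85  88  92  90  88  90]
 [ 91  90  89  89  91  89  87  88  87  84  81  83  82  81  80  81  80  85
   87  89  89  90  93  92]
 [ 91  88  89  89  89  89  89  89  86  81  82  81  83  80  81  80  82  88
   91  91  90  90  91  93]
 [ 91  88  89  88  88  87  90  94  90  85  85  88  92  91  97 105 120 126
  125 112  98  92  88  88]
 [105 116 122 122 126 129 125 117 114 116 117 118 118 117 121 123 128 129
  131 129 129 127 120 111]
 [129 128 132 131 131 128 115 110 113 119 118 119 120 119 125 129 131 13
[... 348 characters left out ...]
5  79  74  67  58  62  73  92 111 129 132 133 129 131 131
  129 129 128 128 131 128]
 [ 92  91  88  84  77  60  40  32  44  62  87 113 126 131 130 131 131 131
  131 133 132 132 132 131]
 [111  97  87  78  66  45  35  44  56  81 110 126 131 131 130 129 128 130
  130 129 131 132 133 131]
 [128 123 116 102  75  52  45  54  80 109 127 134 134 133 131 131 132 132
  131 131 132 132 130 128]]
jar [ 0.38770822 -0.12828437  0.055     ]
tw [ 0.71405118 -0.30040188  0.005     ]
cup [ 0.76463442 -0.15152613  0.08      ]
bot [0.76888601 0.0403145  0.1       ]
dish [0.46720977 0.30502051 0.014     ]
dish [0.7333086  0.26489023 0.02      ]
(np.float64(0.008967900427300774), np.float64(0.05104977711538585))
```

Call:
play_rows:
  targets:
    - [0,0,-0.1,0.04,0.0444,0,0.5]
    - [0,0,-0.1,0.04,0.0444,0,0.5]
    - [0,0,-0.1,0.04,0.0444,-0.01,0.5]
    - [0,0,-0.1,0.04,0.0444,-0.01,0.5]
    - [0,0,-0.1,0.04,0.0444,-0.02,0.5]
    - [0,0,0,0.04,0.0444,-0.02,0.5]
    - [0,0,0,0.04,0.0444,-0.03,0.5]
    - [0,0,0,0.04,0.0444,-0.03,0.5]
    - [0,0,0,0.04,0.0444,-0.03,0.5]
    - [0,0,0,0,0,0,0.5]

```text
t: 1.35
eef_pos: [0.5194, -0.2565, 0.0891]
ee_rot: [3.139, -0.002, 2.872]
force: [-0.1, -0.3, 0.2]
width: 0.0439
```

Call:
play_rows:
  targets:
    - [0,0,0.015,0.0074,0.002,0,0.5]
    - [0,0,0,0,0,-0.035,0.5]
    - [0,0,0,0,0,-0.03,0.5]
    - [0,0,0,0,0,0,0.5]

```text
t: 1.85
eef_pos: [0.5281, -0.2566, 0.0248]
ee_rot: [3.139, 0.002, 2.887]
force: [-0.0, -0.5, 0.6]
width: 0.0436
```

```bash
python3 - <<'E'
from h import *
for n in ("side","top"):
    im,d=grab_frame(n)
    b=im[150:240,320:440] if n=="side" else im[150:260,320:440]
    cv2.imwrite(f"pics/{n}1.png",cv2.resize(b,None,fx=5,fy=5,interpolation=cv2.INTER_CUBIC))
s=get_state();print(s["eef_pos"],s["ee_rot"],s["force"],s["q"])
E
```

```text
[ 0.52987599 -0.25683021  0.02704506] [3.13860414 0.00559926 2.88806958] [ 0.32616652  0.04973468 -0.78246394] [-0.12101906  0.43216921 -0.42533753 -0.00342028 -0.70734747 -1.70069886]
```

View pics/side1.png

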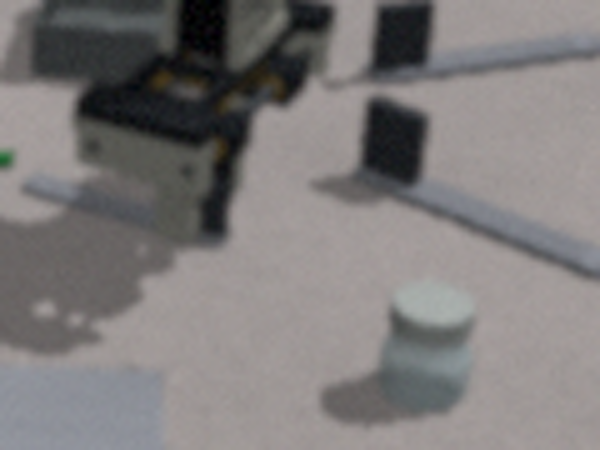

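View pics/top1.png

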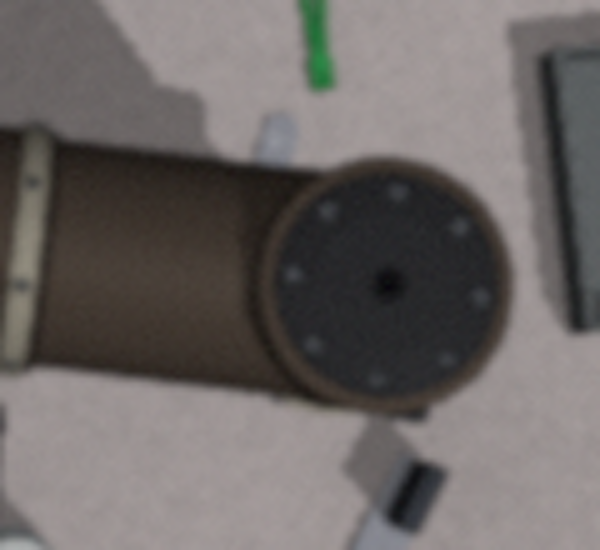

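Call:
play_rows:
  targets:
    - [0,-0.004,0,-0.002,0.0015,-0.006,0.5]
    - [0,0,0,0,0,0,0.5]

```text
t: 2.2
eef_pos: [0.529, -0.256, 0.0233]
ee_rot: [3.137, 0.014, 2.888]
force: [-0.7, -0.1, 1.0]
width: 0.0439
```

Call:
play_rows:
  targets:
    - [0,0,0,0,0,0,0.5]

```text
t: 2.33
eef_pos: [0.5294, -0.2561, 0.0241]
ee_rot: [3.137, 0.015, 2.888]
force: [-0.4, -0.4, 0.9]
width: 0.044
```

Call:
play_rows:
  targets:
    - [0,0.016,0,-0.0026,0.0016,-0.004,0.5]
    - [0,0,0,0,0,0,0.5]

```text
t: 2.58
eef_pos: [0.5269, -0.2544, 0.0204]
ee_rot: [3.141, -0.001, 2.888]
force: [-0.5, -0.5, -1.0]
width: 0.0438
```

Call:
play_rows:
  targets:
    - [0,0,0,0,0,0,0.25]
    - [0,0,0,0,0,0,0.2]

```text
t: 2.82
eef_pos: [0.527, -0.2543, 0.0203]
ee_rot: [3.141, -0.001, 2.888]
force: [0.2, -0.3, -0.2]
width: 0.0292
```

Call:
play_rows:
  targets:
    - [0,0,0,0,0,0,0.0]
    - [0,0,0,0,0,0,0.0]
    - [0,0,0,0,0,0,0]
    - [0,0,0,0,0,0,0]
  grip_force: 40

```text
t: 3.32
eef_pos: [0.5269, -0.2543, 0.0202]
ee_rot: [3.141, -0.001, 2.888]
force: [-0.4, -0.0, -1.1]
width: 0.0095
```

Call:
play_rows:
  targets:
    - [0,0,0,0,0,0.03,0]
    - [0,0,0,0,0,0.06,0]
    - [0,0,0.1,-0.01,0.03,0.02,0]
    - [0,0,0.1,-0.01,0.05,0,0]
    - [0,0,0.1,-0.01,0.05,0,0]
    - [0,0,0.1,-0.01,0.05,0,0]
    - [0,0,0.075,-0.005,0.04,0,0]
    - [0,0,0,0,0.01,0,0]
    - [0,0,0,0,0,0,0]

```text
t: 4.45
eef_pos: [0.4784, -0.0182, 0.1326]
ee_rot: [3.142, -0.002, -2.907]
force: [0.4, -0.5, -1.5]
width: 0.0097
```

```bash
python3 - <<'E'
from h import *
for n in ("side","top"):
    im,d=grab_frame(n); cv2.imwrite(f"pics/{n}2raw.png",im); np.save(f"{n}2.npy",d)
    b=im[150:270,255:415] if n=="side" else im[130:250,220:380]
    cv2.imwrite(f"pics/{n}2.png",cv2.resize(b,None,fx=5,fy=5,interpolation=cv2.INTER_CUBIC))
s=get_state();print(s["eef_pos"],s["ee_rot"],s["force"],s["q"])
t=cv2.imread("pics/top0.png").astype(np.float32).mean(2)
# bed long edges via gradient across local v rows
def A(u,v,z): return onz("top",u,v,z)[:2]
P=cloud("top",np.load("top0.npy"))[...,2]
L=[];R=[]
for v in range(192,214):
    row=P[v]; idx=[u for u in range(240,310) if .022<row[u]<.038]
    L.append((idx[0],v));R.append((idx[-1],v))
for e in (L,R):
    e=np.array(e,float); l=cv2.fitLine(e.astype(np.float32),cv2.DIST_HUBER,0,.01,.01).ravel(); p0=A(*l[2:],.03); p1=A(l[2]+20*l[0],l[3]+20*l[1],.03); dd=p1-p0; dd*=np.sign(dd[0]); print(p0,np.arctan2(dd[1],dd[0]))
E
```

```text
[ 0.4783675  -0.01911464  0.13243316] [-3.14158181e+00 -2.47966342e-03 -2.90867172e+00] [-0.35133134 -0.50995814 -1.10858241] [ 3.71985882e-01  1.37078140e-01 -5.53261100e-01 -4.30999265e-04
 -8.82914359e-01 -1.70958721e+00]
[0.55570591 0.05340367] 0.21957483580239345
[ 0.55880058 -0.05577175] 0.22784070987397528
```

View pics/side2.png

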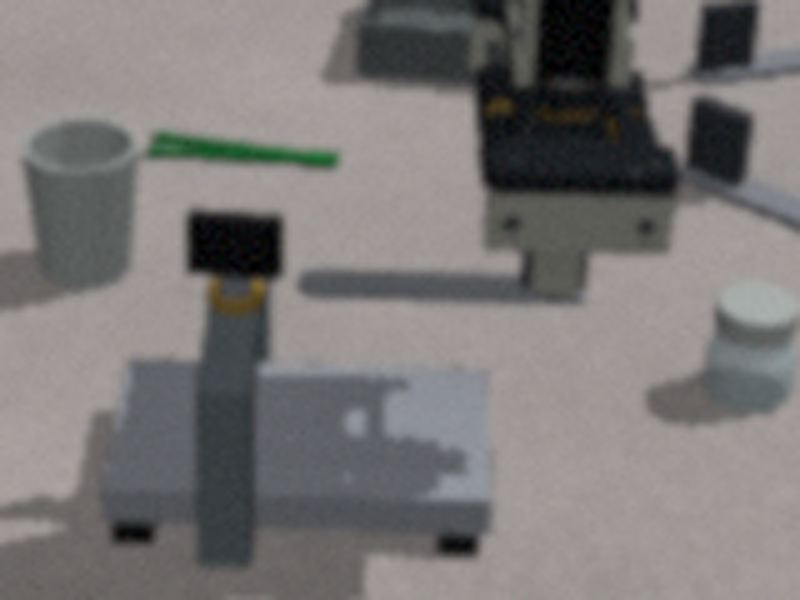

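View pics/top2.png

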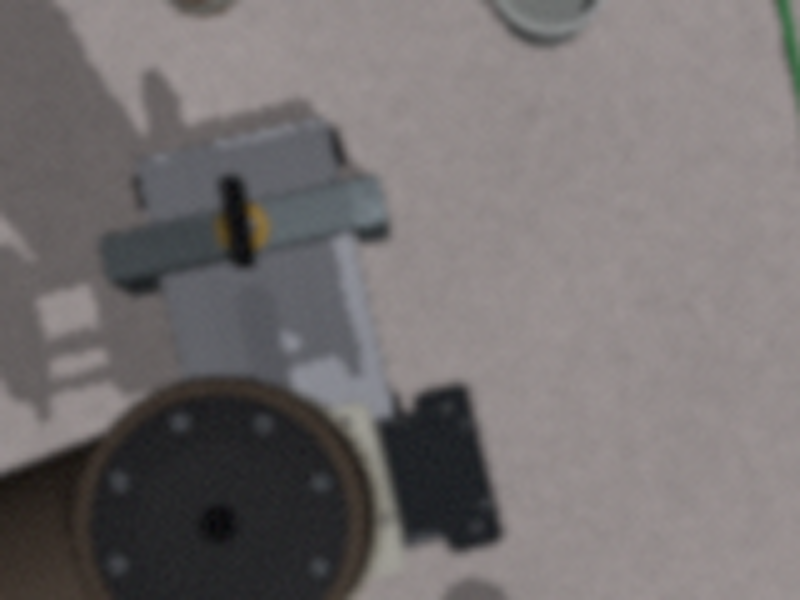

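Call:
play_rows:
  targets:
    - [0,-0.0025,-0.011,0,0.001,-0.03,0]
    - [0,0,0,0,0,-0.03,0]
    - [0,0,0,0,0,-0.015,0]
    - [0,0,0,0,0,0,0]
    - [0,0,0,0,0,0,0]

```text
t: 5.18
eef_pos: [0.4794, -0.0232, 0.0558]
ee_rot: [-3.14, 0.0, -2.929]
force: [-0.3, 0.4, -1.0]
width: 0.0098
```

```bash
cat > st.py <<'E'
from h import *
s=get_state(); p=s["eef_pos"]; o=np.array([.6237,.0139]); r=s["ee_rot"]
c,sn=np.cos(.222),np.sin(.222); d=p[:2]-o; f=s["force"]
print("t",s["t"],"along %.4f lat %.4f z %.4f"%(c*d[0]+sn*d[1],-sn*d[0]+c*d[1],p[2]),"rot",r.round(4),"F along %.2f lat %.2f z %.2f"%(c*f[0]+sn*f[1],-sn*f[0]+c*f[1],f[2]),"M",s["moment"].round(3),"q6",s["q"][5].round(3))
E
python3 st.py
```

```text
t 5.175 along -0.1489 lat -0.0044 z 0.0558 rot [-3.1404e+00  4.0000e-04 -2.9292e+00] F along -0.25 lat 0.48 z -1.04 M [0.026 0.01  0.002] q6 -1.724
```

Call:
play_rows:
  targets:
    - [0,0,0.009,-0.001,0.0043,-0.003,0]
    - [0,0,0,0,0,0,0]
    - [0,0,0,0,0,-0.001,0]
    - [0,0,0,0,0,0,0]

```text
t: 5.68
eef_pos: [0.4796, -0.0185, 0.0533]
ee_rot: [-3.141, 0.004, -2.92]
force: [0.8, 0.3, -1.7]
width: 0.0096
```

```bash
python3 st.py
```

```text
t 5.675 along -0.1477 lat 0.0002 z 0.0533 rot [-3.1408  0.0038 -2.9199] F along 0.90 lat 0.15 z -1.69 M [ 0.041  0.055 -0.013] q6 -1.725
```

Call:
play_rows:
  targets:
    - [0,0.003,0,0,0,-0.0015,0]
    - [0,0,0,0,0,0,0]
    - [0,0,0,0,0,-0.001,0]
    - [0,0,0,0,0,0,0]

```text
t: 6.18
eef_pos: [0.4796, -0.0184, 0.0507]
ee_rot: [-3.141, 0.001, -2.92]
force: [0.1, -0.9, -0.7]
width: 0.0096
```

```bash
python3 st.py
```

```text
t 6.175 along -0.1476 lat 0.0002 z 0.0507 rot [-3.1415e+00  8.0000e-04 -2.9197e+00] F along -0.08 lat -0.89 z -0.73 M [-0.05   0.046  0.021] q6 -1.722
```

Call:
play_rows:
  targets:
    - [0,0,0,0.0098,0.0022,0,0]
    - [0,0,0,0.0098,0.0022,0,0]
    - [0,0,0,0,0,0,0]

```text
t: 6.55
eef_pos: [0.5013, -0.0135, 0.0508]
ee_rot: [-3.141, 0.001, -2.919]
force: [-0.4, -0.1, -1.9]
width: 0.0097
```

```bash
python3 st.py
```

```text
t 6.55 along -0.1254 lat 0.0002 z 0.0508 rot [-3.1414e+00  1.5000e-03 -2.9194e+00] F along -0.43 lat 0.01 z -1.93 M [-0.006  0.086 -0.001] q6 -1.715
```

Call:
play_rows:
  targets:
    - [0,0,0,0.0078,0.0018,0,0]
    - [0,0,0,0.0078,0.0018,0,0]
    - [0,0,0,0.0078,0.0018,0,0]
    - [0,0,0,0.0039,0.0009,0,0]
    - [0,0,0,0,0,0,0]

```text
t: 7.18
eef_pos: [0.5306, -0.0068, 0.0505]
ee_rot: [-3.141, 0.001, -2.92]
force: [0.7, 0.1, -1.3]
width: 0.0099
```

```bash
python3 st.py;  python3 - <<'E'
from h import *
n="side"
im,d=grab_frame(n)
b=im[180:270,265:385]
cv2.imwrite(f"pics/{n}3.png",cv2.resize(b,None,fx=6,fy=6,interpolation=cv2.INTER_CUBIC))
n="top"
im,d=grab_frame(n)
b=im[130:230,220:320]
cv2.imwrite(f"pics/{n}3.png",cv2.resize(b,None,fx=6,fy=6,interpolation=cv2.INTER_CUBIC))
E
```

```text
t 7.175 along -0.0954 lat 0.0003 z 0.0505 rot [-3.1413e+00  9.0000e-04 -2.9196e+00] F along 0.68 lat -0.07 z -1.26 M [-0.097  0.061  0.026] q6 -1.707
```

View pics/side3.png

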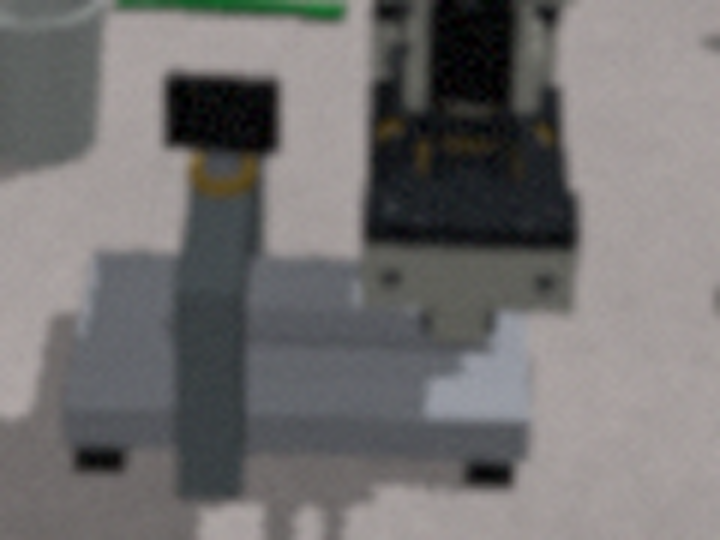

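View pics/top3.png

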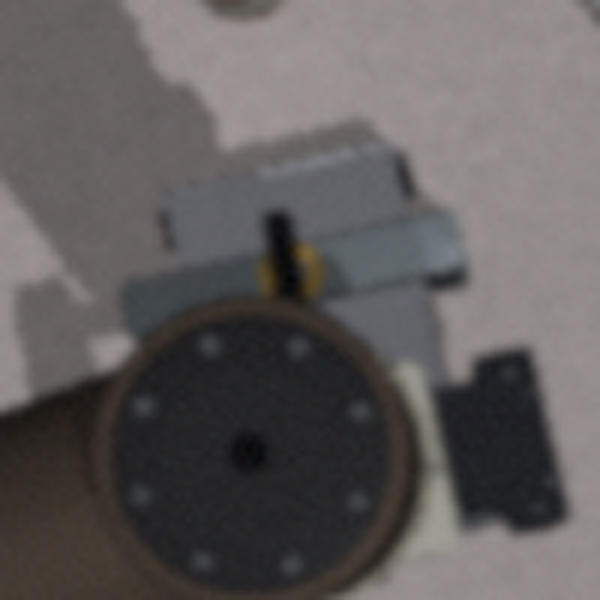

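Call:
play_rows:
  targets:
    - [0,0,0,0.0098,0.0022,0,0]
    - [0,0,0,0,0,0.001,0]
    - [0,0,0,0,0,0,0]
  grip_force: 60

```text
t: 7.65
eef_pos: [0.5404, -0.0046, 0.0517]
ee_rot: [-3.141, 0.001, -2.92]
force: [-0.9, 0.8, -1.3]
width: 0.0097
```

```bash
python3 st.py
```

```text
t 7.65 along -0.0853 lat 0.0003 z 0.0517 rot [-3.1414e+00  7.0000e-04 -2.9196e+00] F along -0.68 lat 0.95 z -1.27 M [ 0.039  0.061 -0.012] q6 -1.704
```

Call:
play_rows:
  targets:
    - [0,0,0,0,0,0.001,0]

```text
t: 7.78
eef_pos: [0.5403, -0.0046, 0.0527]
ee_rot: [-3.141, 0.001, -2.92]
force: [0.6, 0.2, -0.7]
width: 0.0093
```

```bash
python3 st.py
```

```text
t 7.775 along -0.0855 lat 0.0003 z 0.0527 rot [-3.1414e+00  6.0000e-04 -2.9196e+00] F along 0.66 lat 0.02 z -0.67 M [ 0.037  0.019 -0.029] q6 -1.704
```

Call:
play_rows:
  targets:
    - [0,0,0,0,0,0.001,0]

```text
t: 7.9
eef_pos: [0.5402, -0.0046, 0.0537]
ee_rot: [-3.141, 0.001, -2.92]
force: [1.3, -0.3, -4.5]
width: 0.0096
```

```bash
python3 st.py
```

```text
t 7.9 along -0.0855 lat 0.0003 z 0.0537 rot [-3.1415e+00  6.0000e-04 -2.9197e+00] F along 1.21 lat -0.57 z -4.49 M [ 0.087 -0.342 -0.075] q6 -1.704
```

Call:
play_rows:
  targets:
    - [0,0,0,0,0,0,0]

```text
t: 8.02
eef_pos: [0.5402, -0.0046, 0.0536]
ee_rot: [-3.142, 0.001, -2.92]
force: [1.5, 0.0, -3.7]
width: 0.0098
```

```bash
python3 st.py
```

```text
t 8.025 along -0.0855 lat 0.0004 z 0.0536 rot [-3.1415e+00  7.0000e-04 -2.9198e+00] F along 1.48 lat -0.29 z -3.68 M [-0.038 -0.335 -0.014] q6 -1.704
```

Call:
play_rows:
  targets:
    - [0,0,0,0,0,-0.0005,0]
    - [0,0,0,0,0,0,0]

```text
t: 8.28
eef_pos: [0.5401, -0.0046, 0.0531]
ee_rot: [-3.142, 0.0, -2.92]
force: [0.6, -0.4, -1.8]
width: 0.0093
```

```bash
python3 st.py
```

```text
t 8.275 along -0.0857 lat 0.0004 z 0.0531 rot [-3.1415e+00  5.0000e-04 -2.9197e+00] F along 0.52 lat -0.48 z -1.75 M [-0.001 -0.053 -0.035] q6 -1.704
```

Call:
play_rows:
  targets:
    - [0,0,0,0,0,-0.0015,0]
    - [0,0,0,0,0,-0.0012,0]

```text
t: 8.52
eef_pos: [0.5401, -0.0046, 0.0504]
ee_rot: [-3.142, 0.001, -2.92]
force: [-0.7, -0.3, -0.9]
width: 0.0099
```

```bash
python3 st.py
```

```text
t 8.525 along -0.0856 lat 0.0003 z 0.0504 rot [-3.1415e+00  8.0000e-04 -2.9197e+00] F along -0.74 lat -0.12 z -0.93 M [ 0.013  0.034 -0.013] q6 -1.704
```

Call:
play_rows:
  targets:
    - [0,0,0,0,0,-0.0003,0]
    - [0,0,0,0,0,0,0]

```text
t: 8.78
eef_pos: [0.5401, -0.0046, 0.0502]
ee_rot: [-3.141, 0.001, -2.92]
force: [0.1, -1.6, -0.4]
width: 0.0095
```

```bash
python3 st.py
```

```text
t 8.775 along -0.0856 lat 0.0003 z 0.0502 rot [-3.1415e+00  7.0000e-04 -2.9196e+00] F along -0.28 lat -1.62 z -0.43 M [-0.007  0.037  0.014] q6 -1.704
```

Call:
play_rows:
  targets:
    - [0,0,0,0,0,-0.0004,0]
    - [0,0,0,0,0,0,0]

```text
t: 9.02
eef_pos: [0.5401, -0.0046, 0.0502]
ee_rot: [-3.141, 0.001, -2.919]
force: [0.9, 0.1, -1.0]
width: 0.0097
```

```bash
python3 st.py
```

```text
t 9.025 along -0.0856 lat 0.0003 z 0.0502 rot [-3.1414e+00  9.0000e-04 -2.9194e+00] F along 0.90 lat -0.09 z -1.00 M [-0.03   0.057 -0.002] q6 -1.704
```

Call:
play_rows:
  targets:
    - [0,0,0,0,0,-0.0004,0]
    - [0,0,0,0,0,0,0]

```text
t: 9.28
eef_pos: [0.5402, -0.0046, 0.0502]
ee_rot: [-3.141, 0.001, -2.919]
force: [-0.1, -0.1, 0.4]
width: 0.0095
```

```bash
python3 st.py
```

```text
t 9.275 along -0.0855 lat 0.0003 z 0.0502 rot [-3.1413e+00  1.2000e-03 -2.9192e+00] F along -0.15 lat -0.10 z 0.39 M [ 0.023  0.272 -0.006] q6 -1.704
```

Call:
play_rows:
  targets:
    - [0,0,0,0,0,0,0.5]
    - [0,0,0,0,0,0,0.5]
    - [0,0,0,0,0,0,0.5]
    - [0,0,0,0,0,0.05,0.5]
    - [0,0,0,0,0,0.06,0.5]
    - [0,0,0,0,0,0.02,0.5]
    - [0,0,-0.056,0.04,0.009,0,0.5]
    - [0,0,0,0.035,0.008,0,0.5]
    - [0,0,0,0,0,0,0.5]

```text
t: 10.4
eef_pos: [0.6168, 0.0126, 0.185]
ee_rot: [3.142, 0.003, -2.977]
force: [-0.6, -0.3, 0.6]
width: 0.0435
```

```bash
python3 st.py; python3 -c "
from h import *
s=get_state();print(s['eef_pos'],s['q'])"
```

```text
t 10.4 along -0.0070 lat 0.0002 z 0.1850 rot [ 3.1416e+00  2.8000e-03 -2.9771e+00] F along -0.64 lat -0.17 z 0.61 M [-0.051  0.145  0.048] q6 -1.743
[0.61684968 0.01258175 0.18501027] [ 3.36774772e-01  3.00438740e-01 -1.97656030e-01  4.96324571e-04
 -1.06996796e+00 -1.74330262e+00]
```

Call:
play_rows:
  targets:
    - [0,0,0,0.0065,0.0005,-0.02,0.5]
    - [0,0,0,0,0,-0.03,0.5]
    - [0,0,0,0,0,0,0.5]

```text
t: 10.78
eef_pos: [0.6214, 0.0126, 0.1316]
ee_rot: [3.141, 0.0, -2.978]
force: [-0.1, 0.6, 0.0]
width: 0.0439
```

```bash
python3 st.py; python3 -c "
from h import *
s=get_state();print(s['eef_pos'])
n='side'
im,d=grab_frame(n)
b=im[170:250,265:365]
cv2.imwrite('pics/side4.png',cv2.resize(b,None,fx=6,fy=6,interpolation=cv2.INTER_CUBIC))"
```

```text
t 10.775 along -0.0025 lat -0.0008 z 0.1316 rot [ 3.1412e+00  3.0000e-04 -2.9776e+00] F along 0.07 lat 0.65 z 0.03 M [-0.032  0.055  0.018] q6 -1.74
[0.62142506 0.0125618  0.13157962]
```

View pics/side4.png

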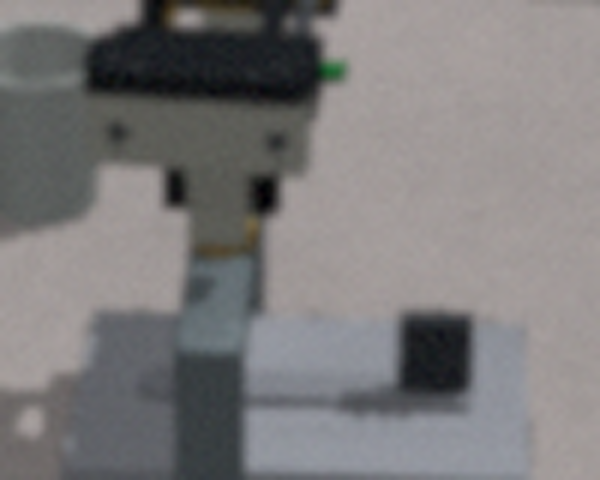

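Call:
play_rows:
  targets:
    - [0,0,0,0.002,0.001,0,0.25]
    - [0,0,0,0,0,0,0.2]
    - [0,0,0,0,0,0,0]
    - [0,0,0,0,0,0,0]
    - [0,0,0,0,0,0,0]
  grip_force: 20

```text
t: 11.45
eef_pos: [0.6261, 0.0128, 0.1364]
ee_rot: [-3.141, 0.007, -2.977]
force: [-0.0, 1.1, -1.8]
width: 0.0118
```

```bash
python3 st.py; python3 -c "
from h import *
s=get_state();print(s['eef_pos'],s['width'])"
```

```text
t 11.45 along 0.0021 lat -0.0016 z 0.1364 rot [-3.1405  0.0074 -2.9771] F along 0.23 lat 1.06 z -1.79 M [ 0.746 -0.117 -0.047] q6 -1.741
[0.62612346 0.01279515 0.1363577 ] 0.011761438840267261
```

Call:
play_rows:
  targets:
    - [0,0,-0.15,0,0.0008,0,0]
    - [0,0,-0.15,0,0,0,0]
    - [0,0,-0.15,0,0,0,0]
    - [0,0,0,0,0,0,0]

```text
t: 11.95
eef_pos: [0.626, 0.012, 0.1363]
ee_rot: [-3.139, 0.007, 2.844]
force: [0.7, 0.4, -2.7]
width: 0.012
```

```bash
python3 st.py; python3 -c "
from h import *
s=get_state();print(s['eef_pos'],s['width'])"
```

```text
t 11.95 along 0.0018 lat -0.0024 z 0.1363 rot [-3.1389  0.0073  2.8439] F along 0.73 lat 0.28 z -2.70 M [-0.067 -0.292 -0.117] q6 -2.207
[0.62602277 0.01197454 0.13633223] 0.01200613430586253
```

Call:
play_rows:
  targets:
    - [0,0,-0.14,0,0,0,0]
    - [0,0,-0.14,0,0,0,0]
    - [0,0,-0.14,0,0,0,0]
    - [0,0,0,0,0,0,0]

```text
t: 12.45
eef_pos: [0.6256, 0.0113, 0.1363]
ee_rot: [-3.138, 0.007, 2.428]
force: [1.0, -1.4, -0.9]
width: 0.0118
```

```bash
python3 st.py; python3 -c "
from h import *
s=get_state();print(s['eef_pos'],s['width'],s['ee_rot'][2]-2*np.pi)"
```

```text
t 12.45 along 0.0013 lat -0.0030 z 0.1363 rot [-3.138   0.0071  2.4279] F along 0.64 lat -1.55 z -0.86 M [-0.273 -0.401 -0.09 ] q6 -2.624
[0.62562592 0.01125745 0.13632875] 0.011818610321927298 -3.8552881207627414
```

Call:
play_rows:
  targets:
    - [0,0,0,0,0,0,0.5]
    - [0,0,0,0,0,0,0.5]
    - [0,0,0,0,0,0.05,0.5]
    - [0,0,0.13,0,0,0.01,0.5]
    - [0,0,0.16,-0.03,-0.006,0,0.5]
    - [0,0,0.16,-0.03,-0.006,0,0.5]
    - [0,0,0.16,-0.025,-0.004,0,0.5]
    - [0,0,0.16,0,0,0,0.5]
    - [0,0,0.16,0,0,0,0.5]
    - [0,0,0,0,0,0,0.5]

```text
t: 13.7
eef_pos: [0.5384, -0.0034, 0.2]
ee_rot: [-3.139, 0.011, -2.871]
force: [-0.2, 0.1, 0.3]
width: 0.0439
```

```bash
python3 st.py; python3 - <<'E'
from h import *
s=get_state();print(s['eef_pos'])
for n,b in (("side",(265,365,170,250)),("top",(220,320,130,230))):
    im,d=grab_frame(n); cv2.imwrite(f"pics/{n}5raw.png",im)
    cv2.imwrite(f'pics/{n}5.png',cv2.resize(im[b[2]:b[3],b[0]:b[1]],None,fx=6,fy=6,interpolation=cv2.INTER_CUBIC))
E
```

```text
t 13.7 along -0.0870 lat 0.0019 z 0.2000 rot [-3.1387  0.0114 -2.8714] F along -0.13 lat 0.13 z 0.35 M [ 0.027  0.075 -0.032] q6 -1.664
[ 0.53839481 -0.00344606  0.20002037]
```

View pics/side5.png

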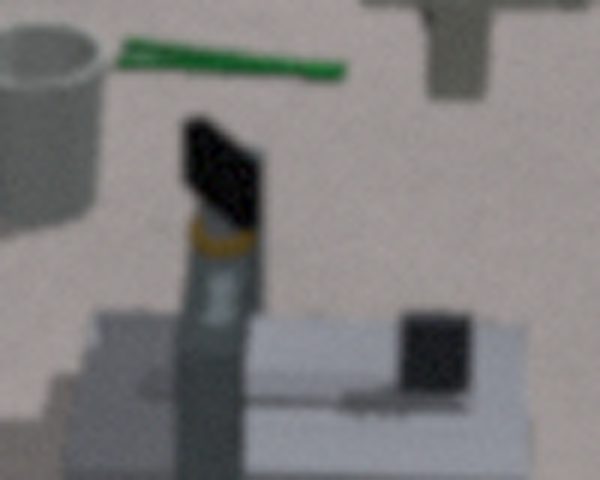

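View pics/top5.png

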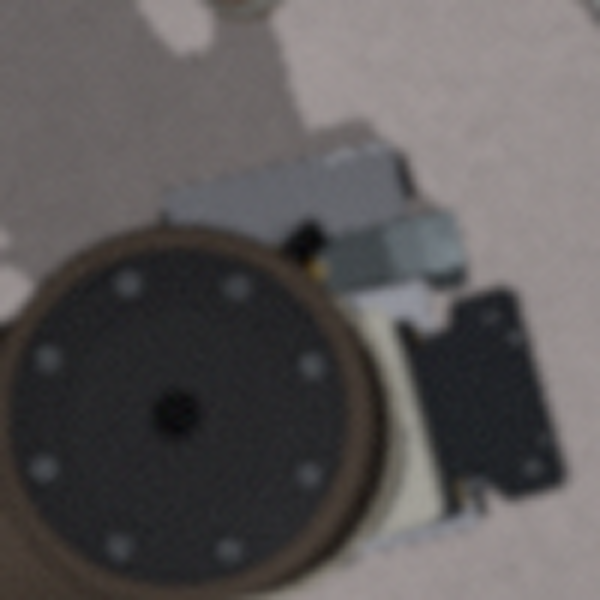

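Call:
play_rows:
  targets:
    - [0,0.011,-0.049,0.0017,-0.0012,-0.04,0.5]
    - [0,0,0,0,0,-0.04,0.5]
    - [0,0,0,0,0,-0.03,0.5]
    - [0,0,0,0,0,0,0.5]

```text
t: 14.3
eef_pos: [0.5414, -0.0043, 0.0881]
ee_rot: [-3.141, 0.003, -2.935]
force: [0.5, 0.1, 0.2]
width: 0.0438
```

```bash
python3 st.py; python3 -c "
from h import *
s=get_state();print(s['eef_pos'])"
```

```text
t 14.3 along -0.0843 lat 0.0004 z 0.0881 rot [-3.1412e+00  2.8000e-03 -2.9354e+00] F along 0.49 lat 0.03 z 0.17 M [-0.007  0.047 -0.036] q6 -1.72
[ 0.5413556  -0.00432635  0.08805499]
```

Call:
play_rows:
  targets:
    - [0,0.002,0.015,-0.0013,-0.0003,-0.03,0.5]
    - [0,0,0,0,0,-0.006,0.5]
    - [0,0,0,0,0,0,0.5]
    - [0,0,0,0,0,0,0.5]

```text
t: 14.8
eef_pos: [0.5441, -0.0036, 0.0568]
ee_rot: [-3.141, 0.008, -2.923]
force: [0.2, 0.8, -0.1]
width: 0.044
```

```bash
python3 st.py; python3 -c "
from h import *
s=get_state();print(s['eef_pos'])"
```

```text
t 14.8 along -0.0815 lat 0.0004 z 0.0568 rot [-3.1411  0.0077 -2.9226] F along 0.36 lat 0.70 z -0.14 M [ 0.029 -0.04   0.041] q6 -1.708
[ 0.54413645 -0.0036379   0.05675063]
```

Call:
play_rows:
  targets:
    - [0,0.0075,0.003,-0.004,-0.001,-0.0055,0.5]
    - [0,0,0,0,0,0,0.25]
    - [0,0,0,0,0,0,0.2]

```text
t: 15.18
eef_pos: [0.5409, -0.0044, 0.0528]
ee_rot: [3.14, 0.003, -2.92]
force: [-0.3, 0.2, 1.2]
width: 0.029
```

```bash
python3 st.py; python3 -c "
from h import *
s=get_state();print(s['eef_pos'])"
```

```text
t 15.175 along -0.0848 lat 0.0004 z 0.0528 rot [ 3.1401e+00  3.1000e-03 -2.9196e+00] F along -0.22 lat 0.21 z 1.22 M [ 0.039  0.005 -0.023] q6 -1.701
[ 0.54090045 -0.00439486  0.05282739]
```

Call:
play_rows:
  targets:
    - [0,0.003,0,-0.0008,0,-0.0015,0.2]
    - [0,0,0,0,0,0,0]
    - [0,0,0,0,0,0,0]
    - [0,0,0,0,0,0,0]
  grip_force: 35

```text
t: 15.68
eef_pos: [0.5401, -0.0044, 0.0513]
ee_rot: [3.139, -0.0, -2.92]
force: [-0.0, -0.2, 0.3]
width: 0.0098
```

```bash
python3 st.py; python3 -c "
from h import *
s=get_state();print(s['eef_pos'])"
```

```text
t 15.675 along -0.0856 lat 0.0005 z 0.0513 rot [ 3.1395e+00 -2.0000e-04 -2.9197e+00] F along -0.05 lat -0.17 z 0.26 M [-0.056  0.07  -0.106] q6 -1.7
[ 0.54005454 -0.00441886  0.0513358 ]
```

Call:
play_rows:
  targets:
    - [0,0,0,0,0,0,0]

```text
t: 15.8
eef_pos: [0.5401, -0.0044, 0.0514]
ee_rot: [3.139, -0.0, -2.92]
force: [-0.6, 0.1, 0.9]
width: 0.0099
```

```bash
python3 st.py
```

```text
t 15.8 along -0.0856 lat 0.0005 z 0.0514 rot [ 3.1395e+00 -1.0000e-04 -2.9198e+00] F along -0.53 lat 0.24 z 0.88 M [-0.036  0.064 -0.088] q6 -1.7
```

Call:
play_rows:
  targets:
    - [0,0,0,-0.0015,-0.0003,0,0]

```text
t: 15.92
eef_pos: [0.5391, -0.0045, 0.0513]
ee_rot: [3.139, 0.001, -2.92]
force: [2.9, 0.3, -2.7]
width: 0.0096
```

```bash
python3 st.py
```

```text
t 15.925 along -0.0866 lat 0.0006 z 0.0513 rot [ 3.1395e+00  9.0000e-04 -2.9197e+00] F along 2.92 lat -0.39 z -2.68 M [ 0.017 -0.907 -0.027] q6 -1.7
```

Call:
play_rows:
  targets:
    - [0,0,0,-0.0015,-0.0003,0,0]

```text
t: 16.05
eef_pos: [0.538, -0.0047, 0.0514]
ee_rot: [3.139, 0.002, -2.919]
force: [2.7, 0.1, -2.4]
width: 0.0099
```

```bash
python3 st.py
```

```text
t 16.05 along -0.0877 lat 0.0007 z 0.0514 rot [ 3.1394e+00  1.8000e-03 -2.9195e+00] F along 2.62 lat -0.48 z -2.44 M [ 0.046 -0.757  0.006] q6 -1.701
```

Call:
play_rows:
  targets:
    - [0,0,0,-0.0015,-0.0003,0,0]

```text
t: 16.18
eef_pos: [0.5367, -0.0049, 0.0514]
ee_rot: [3.139, 0.002, -2.919]
force: [2.6, 0.4, -1.8]
width: 0.0097
```

```bash
python3 st.py
```

```text
t 16.175 along -0.0891 lat 0.0008 z 0.0514 rot [ 3.1394e+00  2.2000e-03 -2.9193e+00] F along 2.63 lat -0.14 z -1.79 M [ 0.037 -0.761 -0.051] q6 -1.701
```

Call:
play_rows:
  targets:
    - [0,0,0,-0.0015,-0.0003,0,0]

```text
t: 16.3
eef_pos: [0.5351, -0.0052, 0.0514]
ee_rot: [3.139, 0.002, -2.919]
force: [2.8, 0.1, -2.2]
width: 0.0098
```

```bash
python3 st.py
```

```text
t 16.3 along -0.0906 lat 0.0009 z 0.0514 rot [ 3.1394e+00  2.3000e-03 -2.9192e+00] F along 2.76 lat -0.51 z -2.22 M [ 0.061 -0.764 -0.019] q6 -1.702
```

Call:
play_rows:
  targets:
    - [0,0,0,0,0,0,0]

```text
t: 16.42
eef_pos: [0.535, -0.0052, 0.0514]
ee_rot: [3.139, 0.002, -2.919]
force: [2.2, -0.3, -1.5]
width: 0.0101
```

```bash
python3 st.py
```

```text
t 16.425 along -0.0908 lat 0.0009 z 0.0514 rot [ 3.1394e+00  2.1000e-03 -2.9191e+00] F along 2.12 lat -0.80 z -1.50 M [-0.023 -0.577 -0.034] q6 -1.702
```

Call:
play_rows:
  targets:
    - [0,0,0,0,0,-0.0003,0]
    - [0,0,0,0,0,0,0.5]
    - [0,0,0,0,0,0,0.5]
    - [0,0,0,0,0,0,0.5]
    - [0,0,0,0,0,0.05,0.5]
    - [0,0,0,0,0,0.06,0.5]
    - [0,0,0,0,0,0.04,0.5]
    - [0,0,0,-0.01,-0.06,0.02,0.5]
    - [0,0,0,-0.01,-0.06,0,0.5]
    - [0,0,0,-0.01,-0.06,0,0.5]
    - [0,0,0,-0.01,-0.06,0,0.5]
    - [0,0,0,0,0,0,0.5]

```text
t: 17.92
eef_pos: [0.4905, -0.2501, 0.2258]
ee_rot: [3.141, -0.001, -2.916]
force: [-0.5, 0.6, 0.1]
width: 0.0439
```

```bash
python3 st.py; python3 - <<'E'
from h import *
for n,b in (("side",(265,365,170,270)),("top",(220,320,130,230))):
    im,d=grab_frame(n); cv2.imwrite(f"pics/{n}6raw.png",im)
    cv2.imwrite(f'pics/{n}6.png',cv2.resize(im[b[2]:b[3],b[0]:b[1]],None,fx=6,fy=6,interpolation=cv2.INTER_CUBIC))
E
```

```text
t 17.925 along -0.1881 lat -0.2282 z 0.2258 rot [ 3.1415e+00 -9.0000e-04 -2.9161e+00] F along -0.38 lat 0.73 z 0.11 M [ 0.063  0.019 -0.022] q6 -1.23
```

View pics/side6.png

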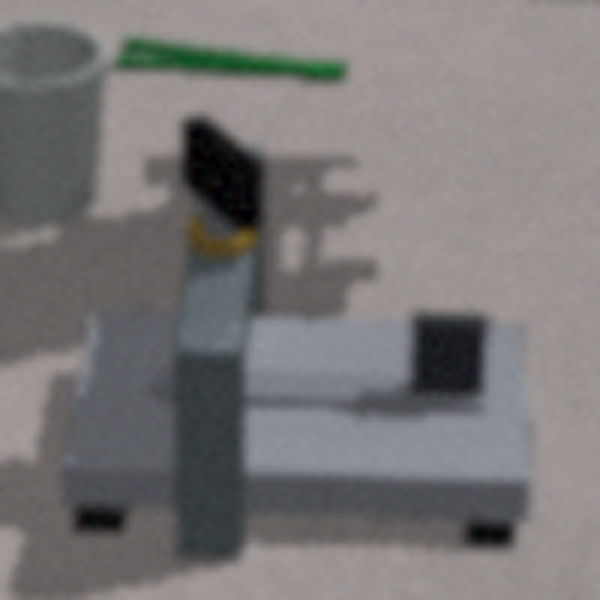

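View pics/top6.png

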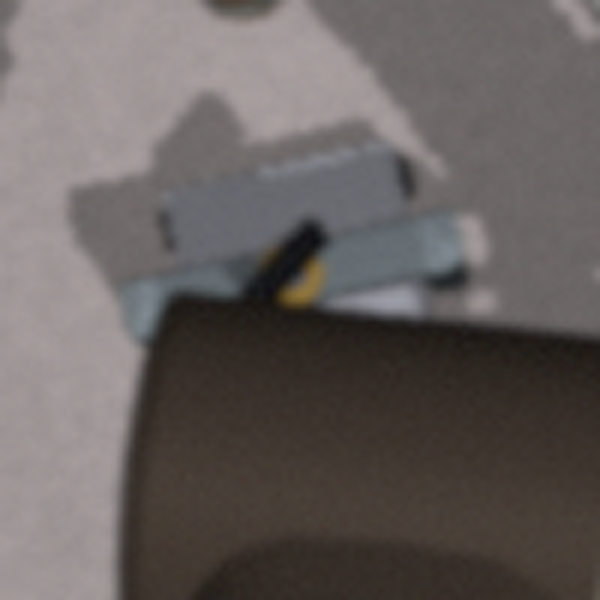

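View pics/top6raw.png

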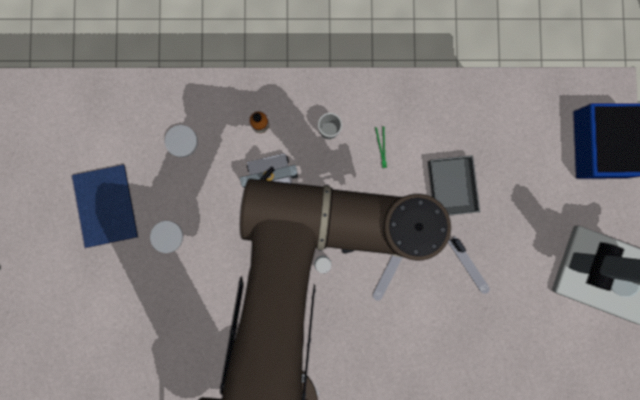

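```bash
python3 - <<'E'
from h import *
c,sn=np.cos(.222),np.sin(.222);o=np.array([.6237,.0139])
for al in (.02,.029,.04): print(al,(proj("side",[o[0]+c*al,o[1]+sn*al,.032])-[265,170])*6)
im=cv2.imread("pics/side6raw.png"); b=im[225:245,282:300]
b=cv2.normalize(cv2.resize(b,None,fx=25,fy=25,interpolation=cv2.INTER_CUBIC),None,0,255,cv2.NORM_MINMAX); cv2.imwrite("pics/z7.png",b)
E
```

```text
0.02 [175.3477417  382.65342542]
0.029 [153.40492588 381.89832093]
0.04 [126.59688033 380.97579231]
```

View pics/z7.png

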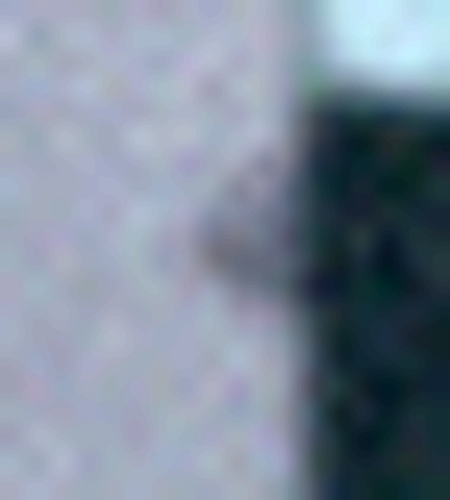

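```bash
python3 -c "
from station import *
print(job_done())"
```

```text
the job is handed in; nothing more can be done
None
```

The gauge is lying lightly pinched under the spreader's lip, and I handed the job in at about 18 s of the 72 s allowed. No verdict came back.

- **Insertion:** I took the 135 mm gauge, which measured about 133 mm against about 175 mm or more for the two look-alikes. I slid it in flat from the front and felt about 2.7 mm of play by lifting it against the lip.
- **Screw:** I turned the knob about 0.88 rad clockwise and let it go. From the measured play, this should give a pinch of about 3.2 N.
- **Drag check:** I pulled the gauge back about 5 mm by its grip. The drag was steady at about 2.7 N, which means a pinch of about 3.0 N (2.5 to 3.75 N allowing for the ±20 %). The two estimates agree, so I made no correction to the screw. During the pull the tool was also lifting the grip slightly, with roughly 1 N more than the gauge's weight, so the pinch could be a little lower now that it is released.
- **Final pictures:** The side view shows the tip about 29 mm past the middle of the lip, which matches the position worked out from the arm, and the gripper is clear of everything. The top view shows the dishes, bottle, beaker and tweezers in their starting places. The arm partly hides the jar and the look-alike gauges there; I did not move near them.

No check failed.

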